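# Ease off the press screw with its reversible ratchet

### The arm

A 7-joint arm with a two-finger parallel gripper is mounted at the origin on the work surface. World frame = base frame: x ahead of the robot, y to its left, z up, the work surface at z = 0. Lengths are in m, angles in rad, forces in N, time in s.
With the tool pointing down it reaches from about 0.425 to 0.925 m from the base axis. Payload 6.8 kg.
Tool frame: the origin (TCP) lies on the front face of the gripper's body, between the roots of the fingers; the fingertips stand 73 mm ahead of it and the grasp point (between the pads) lies 54 mm ahead of it; z points along the fingers, y is the direction in which the jaws open and shut (so a half turn about z gives the same grasp; the last joint's range is limited). The gripper opens to 85 mm and grips with 20 to 120 N. Pads are 22 mm wide; open, the fingers measure 114 mm over their backs; the gripper's body (76 mm by 85 mm) begins 54 mm behind the grasp point. The pads swing forward as they close: fully open they stand 13 mm farther back than shut.
Start: joints at [1.222, 0.477, 0.022, 1.555, -0.011, 1.109, -0.083], TCP at [0.161, -0.656, 0.304] pointing down, gripper open.
Joint ranges: [-2.96, 2.96], [-0.34, 2.1], [-1.41, 1.46], [0.24, 2.44], [-1.37, 4.51], [0.17, 1.92], [-2.96, 2.96]. Speed limits (rad/s): [2.39, 2.39, 3.14, 3.14, 3.14, 3.14, 3.14].

### API

Orientations are given as a rotation vector (axis times angle).
In Python, from bench import * gives the robot as it stands.
- The arm moves only by the tool jog_arm, never from a script. Its argument "plan" is a list of rows, each a list of 2 entries, a list of its own where there are three numbers: the shift along the world's x, y, z in cm, then the turn about the world's z in rad. In form: [[[tx, ty, tz], twist], ...]. A call has 1 to 12 rows; each row shifts and turns the commanded pose from where the row before left it; what a row does not reach is not made up. A row lasts 1/10 s, in which the tool goes at most 50 mm and 8.59 degrees, less where a joint would pass 70% of its speed; a pose out of reach is approached as far as the arm can. A call is refused whole if a number of a shift passes 5 or a number of a turn 0.15, either way. A call with a gripper value outside its range is refused whole. "hand" is the finger opening in cm, from 0 to 8.54, set as the call begins (left out, the last holds). The fingers move at their own pace and stop on an object; "grip_force" is the grip in N (left out, the last holds). Time passes only in rows, so rows that do not move let the fingers close. It gives the time, the measured TCP pose, the force and the opening at its end, in the units of the state.
- get_obs(): the state, without advancing time (a new reading comes with each control period).
- grab_frame(name): name is "scene" or "side" or "wrist"; returns the picture (420x560x3 uint8, red, green, blue); there is no depth.
- get_calibration(name): a dict with "intrinsics" (3x3 intrinsics, pixels), "k1" (the pictures are not rectified: a ray, as slopes to the right and down, at radius r is drawn at 1 + k1 r^2 times it, then the intrinsics apply), "xyz" and "orientation" of the camera in the world. Camera axes: x right, y down, z forward; pixel columns grow to the right and rows downward; lengths in m; the calibration is good to about 2 mm. A picture is of the moment at which its call begins: read the wrist's pose just before it. get_calibration takes no time and is no camera call; for the wrist camera it gives the pose at the moment of the call.
- hand_in(): hands the job in, once; it reports no verdict.
The state is a dict: "clock": time; "joints": joint angles; "qvel": joint speeds; "tau": joint torques, N m; "tcp_pos": TCP position; "orientation": TCP orientation; "contact_force": force on the tool from outside, world axes, zero at the start; "moment": the same for the moment, N m; "grip_width": finger opening in m.
Only numpy, scipy, OpenCV 4.12 (cv2) and the standard library are available. Lean on these libraries where they do the work, as an engineer would, in place of code of your own. Each camera call takes 0.05 s, during which the arm holds its last target. There are 200 camera calls.

### The job

The ratchet on the screw press is set to tighten: flip its direction lever over to the loosening side, then swing the handle back and forth to loosen the screw counter-clockwise by a quarter to a half turn, never turning it tighter. Do not force the handle into its rubber stop pins, leave the lever on the loosening side, and leave everything else on the table where it is.

Things in the scene. Friction and masses are not known exactly. Their poses are not given: they have to be found in the camera images.
- ratchet (a joint): swing of the ratchet handle about the vertical screw axis, rad; positive = counter-clockwise seen from above. It swings from -0.70 to +0.70, where its neck meets rubber-sleeved stop pins; leaned on, these give about 0.02 rad per newton metre (8 N at the grip); do not force it more than 0.1 rad into them. At 0 the handle points along the press's +y axis. It stays where it is left (0.3 N m of drag).
- dirlever (a joint): direction lever on top of the ratchet head, rad, on the handle's axis and riding with it: 0 = tightening (as found: tab 0.45 rad counter-clockwise of the handle, seen from above), 0.90 = loosening (tab 0.45 rad clockwise of the handle). Snaps over-centre at 0.45, about 3 N at the tab. Set to loosen, the handle drives the screw counter-clockwise, clicking freely back; set to tighten, the reverse.
- screw (a joint): turn of the press screw, rad: 0 as found (tight), growing counter-clockwise seen from above (loosening). It takes about 1.1 N m to turn, some 12 N at the grip with the handle's drag. The ratchet has 16 teeth: after each return of the handle up to 0.4 rad of swing is lost before the screw follows.
- press: stainless screw press, fixed: base plate 270 (x) x 200 (y) x 12 mm, uprights at x = -115 and +115 mm (148 mm tall), crossbeam along x with top at 134 mm, white tub under it. Origin: centre of the underside, on the vertical screw axis; z up. Two rubber stop pins, 10 mm thick, tops at 168 mm, stand 58 mm from the axis at 0.94 rad either side of +y.
- head_top (a point): centre of the top face of the round ratchet head (66 mm across, spanning 149 to 175 mm above the table), on the vertical screw axis. Turns with the handle: its +y axis points along the handle.
- handle_grip (a point): centre of the black grip of the ratchet handle, 125 mm from the screw axis, 162 mm above the table. The grip is a level round bar 20 mm thick, from 100 to 180 mm from the axis; nearer in, the neck is 16 mm wide. Its +y axis points away from the screw axis. The space beside the grip and 60 mm below it is free.
- lever_tab (a point): centre of the upright thumb tab at the end of the direction lever: 8 mm thick across its motion, 12 mm long, spanning 177 to 197 mm above the table (this point at 189), 43 mm from the screw axis. The handle below it tops out at 172 mm, the head at 175 mm.
- screw_mark (a point): short white mark on the dark collar (84 mm across, top at 146 mm) that turns with the screw under the ratchet head; the mark is 36 mm from the axis. A ring of eight black ticks, an eighth of a turn apart, surrounds the collar.
- socket: dark steel tube socket, 26 mm across, 30 mm tall, standing on the press base. A bystander: leave it alone. Origin: on the underside, at the middle.
- nut: round steel nut blank, 24 mm across, 10 mm tall, on the press base. A bystander: leave it alone. Origin: on the underside, at the middle.
- sprayer: white sprayer bottle with black head, 96 mm across, 170 mm tall. A bystander: leave it alone. Origin: on the underside, at the middle.
- marker: marker pen, 120 x 14 x 12 mm, lying on the table. A bystander: leave it alone. Origin: on the underside, at the middle.
- bowl: steel bowl, 130 mm across, 50 mm tall. A bystander: leave it alone. Origin: on the underside, at the middle.
- spanner: loose spanner lying on the table, not needed. A bystander: leave it alone. Origin: on its underside.

How it is judged:
By the outcome, as a careful person would: the job done as asked, in the order asked, and still so for the second after the job is handed in, with the robot touching nothing.
It also fails if it takes over 64 s, if anything falls off the work surface, if the arm or the gripper's body presses on something with over 40 N, if the wrist force passes 120 N, or if a joint passes its speed limit or range.

## Working session

There is one attempt and no reset: what is moved stays moved. The work goes in short steps, Python scripts to look and compute and a tool call to move; the robot and the scene stay as the last step left them, time stands still between calls to the robot, and variables do not carry over. Pictures are saved under pics/ and viewed, about 8 in all and at most 12, crops included, and the job is handed in when it is done.

Besides the shell and the picture viewer there is one more tool, called after "Emit:" in YAML: its name, and indented under it one key for each argument. jog_arm: Moves the arm, as the interface text tells. Its arguments: {"type":"object","properties":{"plan":{"type":"array","items":{"type":"array"}},"hand":{"type":"number"},"grip_force":{"type":"number"}},"required":["plan"]}

```bash
mkdir -p pics
cat > h.py <<'E'
from bench import *
import numpy as np, cv2
from scipy.spatial.transform import Rotation as R
def cam(n):
    c=get_calibration(n); return c
def rot(o):
    o=np.array(o,float)
    return R.from_rotvec(o).as_matrix() if o.shape==(3,) else (o if o.shape==(3,3) else R.from_quat(o).as_matrix())
def ray(c,u,v):
    K=np.array(c['intrinsics']); k=c['k1']
    d=np.array([(u-K[0,2])/K[0,0],(v-K[1,2])/K[1,1]]); s=d.copy()
    for _ in range(30): s=d/(1+k*(s@s))
    return rot(c['orientation'])@np.array([s[0],s[1],1.])
def onz(c,u,v,z):
    d=ray(c,u,v); p=np.array(c['xyz']); return p+d*(z-p[2])/d[2]
def proj(c,P):
    K=np.array(c['intrinsics']); q=rot(c['orientation']).T@(np.array(P)-np.array(c['xyz'])); s=q[:2]/q[2]
    s=s*(1+c['k1']*(s@s)); return K[0,0]*s[0]+K[0,2],K[1,1]*s[1]+K[1,2]
E
python3 - <<'E'
from h import *
print(get_obs())
ims=[]
for n in ['scene','side','wrist']:
    c=cam(n); print(n,c)
    im=grab_frame(n)[:,:,::-1]; cv2.imwrite(f'pics/{n}0.png',im); cv2.imwrite(f'pics/{n}0b.png',cv2.resize(im,(800,600),interpolation=cv2.INTER_CUBIC))
E
```

```text
{'clock': 0.0, 'joints': array([ 1.22193021,  0.47777679,  0.02234275,  1.55644986, -0.0115454 ,
        1.10931146, -0.08308387]), 'qvel': array([-0.00075904, -0.00152873,  0.0003669 , -0.00254549, -0.00191984,
        0.00082594,  0.00033886]), 'tau': array([-6.51909286e-04, -5.96455657e+01,  1.60781264e+00, -2.81200057e+01,
        1.24617299e-02,  9.37139470e-03, -7.09474591e-06]), 'tcp_pos': array([ 0.16084406, -0.6550789 ,  0.30294195]), 'orientation': array([-3.11707522e+00, -3.77089735e-01,  4.90990427e-04]), 'contact_force': array([ 0.27999128, -0.11143609,  0.17738227]), 'moment': array([-0.0240482 ,  0.01150581, -0.01863009]), 'grip_width': 0.08566698593951555}
scene {'intrinsics': array([[458.79033478,   0.        , 271.47287933],
       [  0.        , 458.79033478, 210.42643902],
       [  0.        ,   0.        ,   1.        ]]), 'k1': -0.1165268066932822, 'xyz': array([0.92178226, 0.57631276, 0.92480944]), 'orientation': array([-0.68236434, -2.67838195,  1.01699857])}
side {'intrinsics': array([[480.62872463,   0.        , 289.01481042],
       [  0.        , 480.62872463, 211.32729311],
       [  0.        ,   0.        ,   1.        ]]), 'k1': -0.05817910093633492, 'xyz': array([ 0.91991106, -0.48293862,  1.18085508]), 'orientation': array([-2.52311268, -0.78745714,  0.22489768])}
wrist {'intrinsics': array([[294.02105295,   0.        , 283.11716834],
       [  0.        , 294.02105295, 212.22441614],
       [  0.        ,   0.        ,   1.        ]]), 'k1': 0.010563585326887772, 'xyz': array([ 0.2289131 , -0.63814082,  0.37398014]), 'orientation': array([ 2.28922206, -1.79462561, -0.25763084])}
```

View pics/scene0b.png

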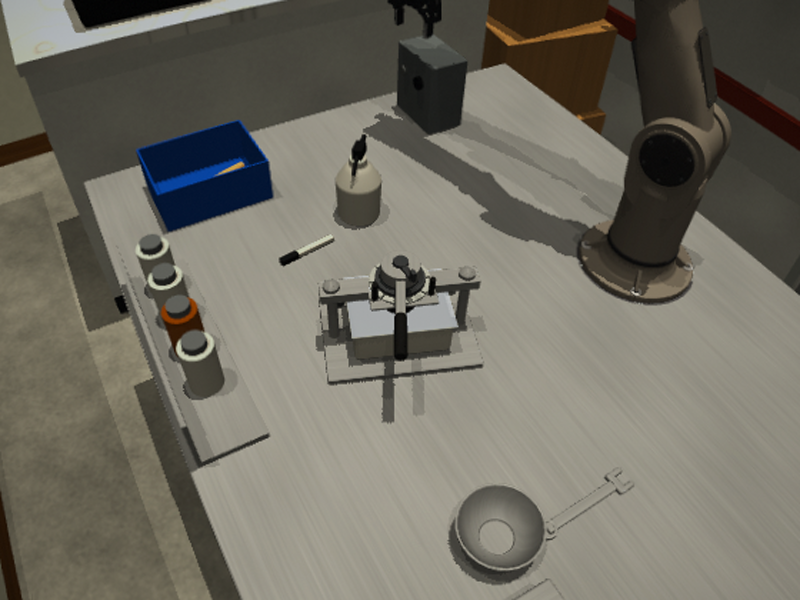

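View pics/side0b.png

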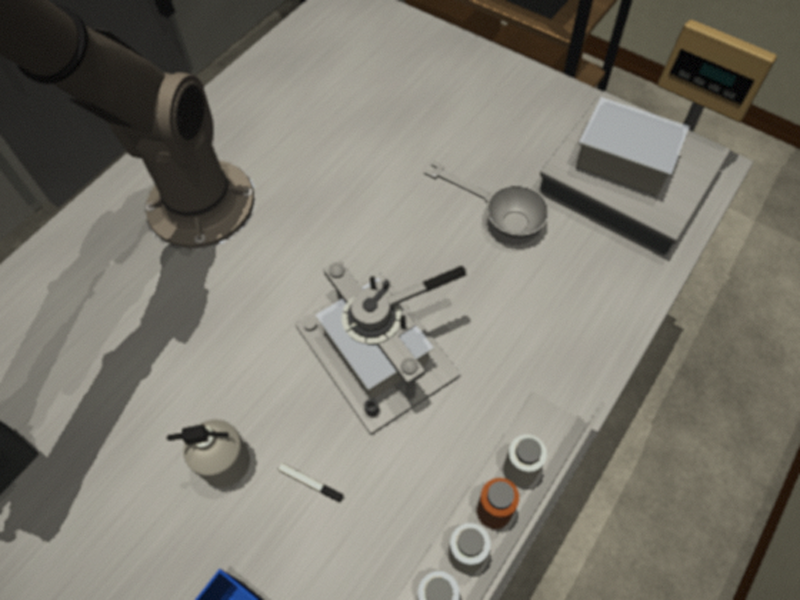

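Scene view: press at about (400,320), head (403,270), grip (400,335), tab near (403,262). Side view: head (371,304), grip (427,285)–(465,270), tab (382,287), uprights (337,269) and (409,366). I'll triangulate these.

Run:
```python
from h import *
s=cam('side'); w=cam('scene')
f=.7
for nm,u,v,z in [('upA',337,269,.148),('upB',409,366,.148),('head',371,303,.175),('tab',383,285,.195),('gripin',427,286,.165),('gripout',465,270,.165),('bottleneck',200,436,.15)]:
    print('side',nm,onz(s,u*f,v*f,z).round(4))
for nm,u,v,z in [('upA',467,272,.148),('upB',331,287,.148),('head',402,268,.175),('tab',401,261,.195),('gripin',401,318,.165),('gripout',401,355,.162)]:
    print('scene',nm,onz(w,u*f,v*f,z).round(4))
a=cv2.imread('pics/side0.png')[150:290,190:350]; b=cv2.imread('pics/scene0.png')[160:280,210:350]
cv2.imwrite('pics/z0.png',np.hstack([cv2.resize(a,(400,350),interpolation=2),cv2.resize(b,(400,350),interpolation=2)]))
```

```text
side upA [ 0.4237 -0.0297  0.148 ]
side upB [ 0.6379 -0.1116  0.148 ]
side head [ 0.5259 -0.0626  0.175 ]
side tab [ 0.5297 -0.0317  0.195 ]
side gripin [0.5816 0.0234 0.165 ]
side gripout [0.618  0.0878 0.165 ]
side bottleneck [ 0.4371 -0.3977  0.15  ]
scene upA [ 0.4237 -0.0195  0.148 ]
scene upB [ 0.6381 -0.0946  0.148 ]
scene head [ 0.5291 -0.0555  0.175 ]
scene tab [ 0.5332 -0.0529  0.195 ]
scene gripin [0.5784 0.0282 0.165 ]
scene gripout [0.6122 0.0874 0.162 ]
```

View pics/z0.png

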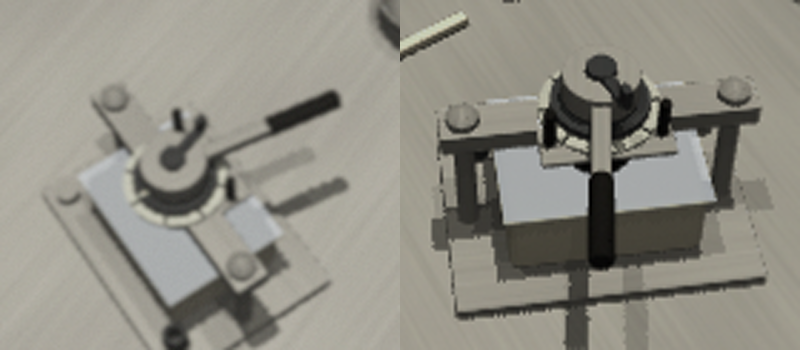

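Handle found at swing about -0.18, with its world angle about 1.04. The screw axis is near (0.529, -0.060). I'm moving to a hover beside the tab.

Emit:
jog_arm:
  plan:
    - [[3.2, 3.7, 0.5], 0.055]
    - [[3.2, 3.7, 0.5], 0.055]
    - [[3.2, 3.7, 0.5], 0.055]
    - [[3.2, 3.7, 0.5], 0.055]
    - [[3.2, 3.7, 0], 0.055]
    - [[3.2, 3.7, 0], 0.055]
    - [[1.5, 4.6, 0], 0.055]
    - [[1.5, 4.6, 0], 0.055]
    - [[1.5, 4.6, 0], 0.055]
    - [[1.5, 4.6, 0], 0.055]
    - [[1.5, 4.6, 0], 0.055]
    - [[1.5, 4.6, 0], 0.055]
  hand: 0
  grip_force: 30

```text
clock: 1.35
tcp_pos: [0.443, -0.1557, 0.324]
orientation: [2.827, 1.37, -0.0]
contact_force: [1.2, -0.3, 0.3]
grip_width: 0.0002
```

Run:
```python
from h import *
c=cam('wrist'); im=grab_frame('wrist')[:,:,::-1]; cv2.imwrite('pics/w1.png',im)
o=get_obs(); print(o['tcp_pos'],o['joints'],o['orientation'],c)
s=cam('side'); w=cam('scene')
for nm,cc,u,v,z in [('tabS',s,270,198.8,.195),('knobS',s,259.2,213.2,.18),('tabC',w,288.4,192.6,.19),('knobC',w,280.4,183.3,.18)]: print(nm,onz(cc,u,v,z).round(4))
for P in [(.529,-.06,.175),(.5325,-.017,.195),(.592,.048,.17)]: print(np.round(proj(c,P)))
```

```text
[ 0.44567924 -0.14716119  0.3243901 ] [ 0.56758686  0.1411355  -0.41349633  1.98229053  0.06156065  1.02909515
 -0.52902641] [-2.81609261 -1.38768591 -0.00558895] {'intrinsics': array([[294.02105295,   0.        , 283.11716834],
       [  0.        , 294.02105295, 212.22441614],
       [  0.        ,   0.        ,   1.        ]]), 'k1': 0.010563585326887772, 'xyz': array([ 0.4861636 , -0.09989808,  0.39492261]), 'orientation': array([ 2.71268019, -0.94127435, -0.13424557])}
tabS [ 0.5323 -0.0275  0.195 ]
knobS [ 0.5287 -0.0678  0.18  ]
tabC [ 0.5309 -0.0219  0.19  ]
knobC [ 0.5268 -0.0644  0.18  ]
[297.  35.]
[256. -49.]
[ 268. -219.]
```

View pics/w1.png

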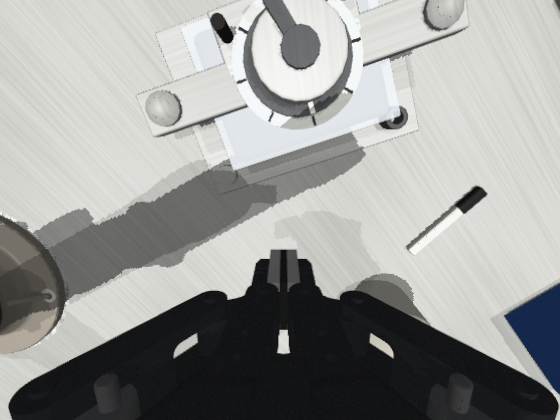

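Wrist view: pivot knob at (299,46), white screw mark at (312,107), and the tab upper left of the knob, just out of frame. This puts the axis near (0.528, -0.066) and the tab near (0.5315, -0.0245).

Emit:
jog_arm:
  plan:
    - [[1.5, 4.0, 0], 0.08]
    - [[1.5, 4.0, 0], 0.08]
    - [[1.3, 3.0, 0], 0.08]
    - [[1.0, 2.5, 0], 0.06]
    - [[0, 0, 0], 0]
    - [[0, 0, 0], 0]
    - [[0, 0, 0], 0]

```text
clock: 2.1
tcp_pos: [0.4956, -0.0239, 0.3236]
orientation: [2.594, 1.772, -0.002]
contact_force: [0.7, 0.3, 0.1]
grip_width: 0.0004
```

Run:
```python
from h import *
c=cam('wrist'); im=grab_frame('wrist')[:,:,::-1]; cv2.imwrite('pics/w2.png',im)
o=get_obs(); print(o['tcp_pos'],o['joints'].round(2),o['orientation'],o['contact_force'])
for P in [(.528,-.066,.18),(.5315,-.0245,.195),(.590,.042,.172)]: print(np.round(proj(c,P)))
```

```text
[ 0.49557428 -0.02400168  0.32369435] [ 0.39  0.2  -0.53  1.92  0.12  1.05 -0.56] [ 2.59441366e+00  1.77135422e+00 -1.34015205e-03] [ 0.38299548  0.30647096 -0.07192478]
[342. 255.]
[332. 212.]
[376.  89.]
```

View pics/w2.png

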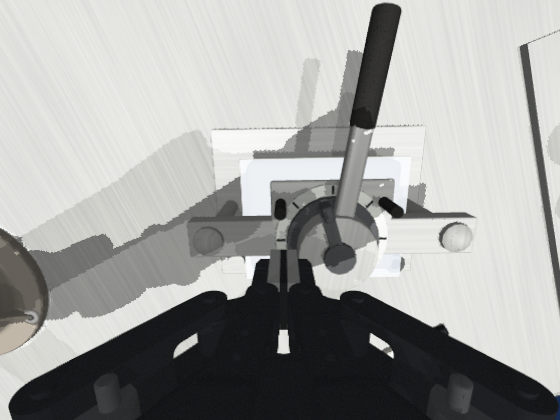

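Prediction and picture agree within 4 px: knob at (340,256), tab top at (330,208), grip from (366,125) to (386,8). I'm descending beside the tab.

Emit:
jog_arm:
  plan:
    - [[0, 0, -3.0], 0]
    - [[0, 0, -2.5], 0]
    - [[0, 0, -1.2], 0]
    - [[0, 0, 0], 0]
    - [[0, 0, 0], 0]
    - [[0.8, 0, 0], 0]
    - [[0.5, 0, 0], 0]
    - [[0, 0, 0], 0]
    - [[0, 0, 0], 0]

```text
clock: 3.05
tcp_pos: [0.5093, -0.0224, 0.2572]
orientation: [2.592, 1.775, 0.001]
contact_force: [-0.4, 0.0, -0.1]
grip_width: -0.0001
```

Emit:
jog_arm:
  plan:
    - [[0.4, 0, 0], 0]
    - [[0.4, 0, 0], 0]
    - [[0.4, 0, 0], 0]
    - [[0.4, 0, 0], 0]
    - [[0, 0, 0], 0]

```text
clock: 3.55
tcp_pos: [0.525, -0.0226, 0.2566]
orientation: [-2.592, -1.774, 0.001]
contact_force: [-1.3, 0.2, -0.4]
grip_width: 0.0003
```

Emit:
jog_arm:
  plan:
    - [[0.4, -0.05, 0], 0]
    - [[0.4, -0.05, 0], 0]
    - [[0.3, -0.1, 0], 0]
    - [[0, 0, 0], 0]

```text
clock: 3.95
tcp_pos: [0.5366, -0.0247, 0.2569]
orientation: [2.592, 1.774, 0.001]
contact_force: [0.6, 0.8, 0.3]
grip_width: 0.0002
```

Run:
```python
from h import *
c=cam('wrist'); im=grab_frame('wrist')[:,:,::-1]; cv2.imwrite('pics/w3.png',im)
o=get_obs(); print(o['tcp_pos'],o['joints'].round(2),o['orientation'],o['contact_force'])
a=grab_frame('side')[:,:,::-1][160:280,200:340]; cv2.imwrite('pics/z3.png',np.hstack([cv2.resize(im,(467,350)),cv2.resize(a,(333,350),interpolation=2)]))
```

```text
[ 0.5369446  -0.02449396  0.25712594] [ 0.35  0.35 -0.51  1.91  0.21  0.94 -0.63] [2.59171493 1.77429332 0.00317161] [0.44797344 0.12860038 0.22698988]
```

View pics/z3.png

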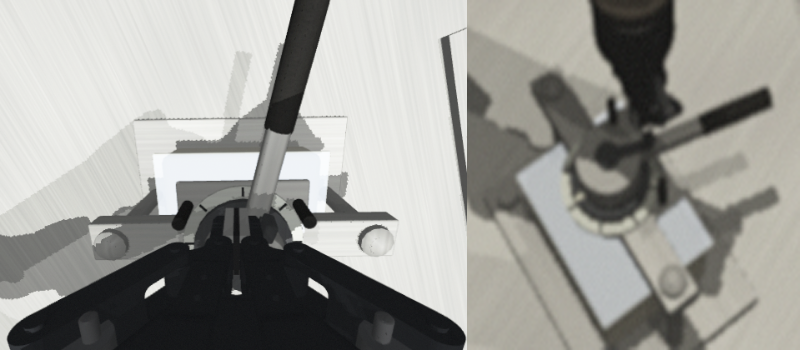

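The lever seems to have moved to the clockwise side, but the finger hides it. I'll back off to look properly.

Emit:
jog_arm:
  plan:
    - [[-1.0, 0.2, 0], 0]
    - [[-1.0, 0, 2.0], 0]
    - [[-1.0, 0, 4.0], 0]
    - [[-1.0, -1.0, 2.0], 0]
    - [[0, 0, 0], 0]
    - [[0, 0, 0], 0]

```text
clock: 4.65
tcp_pos: [0.4957, -0.0325, 0.3371]
orientation: [2.592, 1.774, 0.002]
contact_force: [0.0, -0.2, -0.6]
grip_width: -0.0
```

Run:
```python
from h import *
c=cam('wrist'); im=grab_frame('wrist')[:,:,::-1]; cv2.imwrite('pics/w4.png',im)
o=get_obs(); print(o['tcp_pos'],o['contact_force'])
A=np.array([.528,-.066]); print('axis',proj(c,(*A,.18)))
for th in (1.055,1.09):
  for r in (.1,.18): print(th,r,np.round(proj(c,(*(A+r*np.array([np.cos(th),np.sin(th)])),.165))))
for th in (1.09+.45,1.09-.45): print('tab',np.round(proj(c,(*(A+.043*np.array([np.cos(th),np.sin(th)])),.197))))
for th in (1.22+np.pi/2,1.22-np.pi/2): print('up',np.round(proj(c,(*(A+.115*np.array([np.cos(th),np.sin(th)])),.148))))
```

```text
[ 0.49560434 -0.03230887  0.33641983] [-0.07411937 -0.71312986 -0.24939698]
axis (np.float64(334.642015834165), np.float64(239.99000286787685))
1.055 0.1 [356. 115.]
1.055 0.18 [381.  -3.]
1.09 0.1 [352. 115.]
1.09 0.18 [372.  -5.]
tab [322. 197.]
tab [372. 203.]
up [206. 230.]
up [453. 225.]
```

View pics/w4.png

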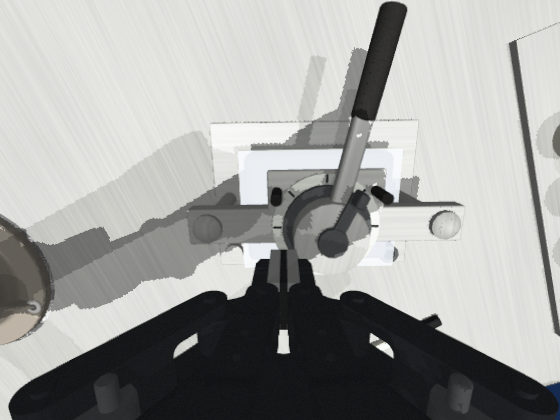

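Run:
```python
from h import *
im=cv2.imread('pics/w4.png')
cv2.imwrite('pics/z4.png',cv2.resize(im[140:290,240:440],(800,600),interpolation=2))
o=get_obs()
c=cam('wrist')
A=onz(c,333,241,.180); 
for nm,u,v,z in [('tab',360,196,.197),('gi',365,117,.165),('go',392,6,.165),('upL',207,227,.148),('upR',446,225,.148)]:
    p=onz(c,u,v,z); d=p-A; print(nm,p.round(4),np.hypot(*d[:2]).round(4),np.arctan2(d[1],d[0]).round(3))
print(A)
w2=None
```

```text
tab [ 0.5553 -0.0319  0.197 ] 0.0447 0.859
gi [0.5828 0.0175 0.165 ] 0.1007 0.973
go [0.6219 0.0823 0.165 ] 0.1764 0.996
upL [ 0.4218 -0.0241  0.148 ] 0.1123 2.761
upR [ 0.6294 -0.1024  0.148 ] 0.1097 -0.341
[ 0.52603151 -0.06573253  0.18      ]
```

View pics/z4.png

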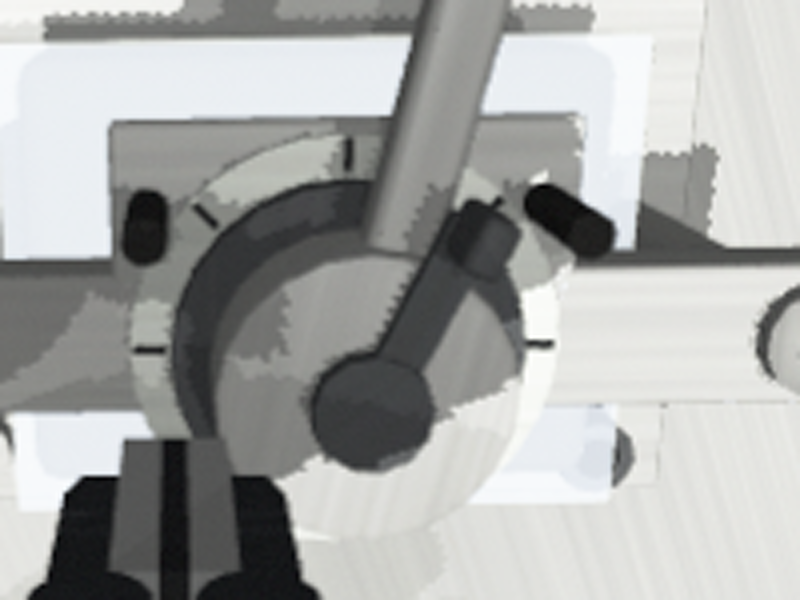

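The crop shows the tab clearly past the handle on the clockwise side: knob (372,405), tab (495,225). By the numbers it sits only about 0.2–0.3 rad past, not 0.45. I'll push it on to its end stop.

Emit:
jog_arm:
  plan:
    - [[1.7, 1.1, 0], -0.1]
    - [[1.7, 1.0, 0], -0.1]
    - [[0, 0, -4.0], -0.1]
    - [[0, 0, -2.9], 0]
    - [[0, 0, -1.0], 0]
    - [[0, 0, 0], 0]
    - [[0, 0, 0], 0]
    - [[0.4, -0.4, 0], 0]
    - [[0.4, -0.4, 0], 0]
    - [[0.4, -0.4, 0], 0]
    - [[0.3, -0.3, 0], 0]
    - [[0, 0, 0], 0]

```text
clock: 5.9
tcp_pos: [0.5455, -0.0272, 0.2581]
orientation: [2.829, 1.366, 0.001]
contact_force: [-0.7, -0.1, 0.7]
grip_width: 0.0002
```

Emit:
jog_arm:
  plan:
    - [[0.2, -0.2, 0], 0]
    - [[0.2, -0.2, 0], 0]
    - [[0, 0, 0], 0]

```text
clock: 6.2
tcp_pos: [0.5492, -0.0309, 0.2578]
orientation: [2.828, 1.367, 0.0]
contact_force: [-0.7, -0.5, -0.4]
grip_width: -0.0
```

Emit:
jog_arm:
  plan:
    - [[0.2, -0.2, 0], 0]
    - [[0.15, -0.2, 0], 0]
    - [[0, 0, 0], 0]

```text
clock: 6.5
tcp_pos: [0.5513, -0.0329, 0.2575]
orientation: [-2.825, -1.368, 0.003]
contact_force: [-5.1, 4.0, 2.7]
grip_width: 0.0
```

Emit:
jog_arm:
  plan:
    - [[0.15, -0.2, 0], 0]
    - [[0.1, -0.2, 0], 0]
    - [[0, 0, 0], 0]

```text
clock: 6.8
tcp_pos: [0.5538, -0.0366, 0.2576]
orientation: [-2.824, -1.369, 0.003]
contact_force: [-5.1, 4.9, 2.1]
grip_width: -0.0003
```

About 6.5 N now matches the handle's drag, so the lever is on its end stop. I'm retracting and measuring the handle by mask.

Emit:
jog_arm:
  plan:
    - [[-0.8, 0.8, 0], 0]
    - [[-1.0, 0.6, 2.0], 0.1]
    - [[-1.2, -0.3, 4.0], 0.1]
    - [[-1.5, -0.5, 2.0], 0.1]
    - [[-1.0, -0.5, 0], 0]
    - [[0, 0, 0], 0]
    - [[0, 0, 0], 0]

```text
clock: 7.5
tcp_pos: [0.4996, -0.0378, 0.3371]
orientation: [-2.594, -1.772, 0.001]
contact_force: [0.8, -0.0, 0.4]
grip_width: 0.0002
```

```bash
cat >> h.py <<'E'
AX=np.array([.527,-.0655])
def handle(im,c,z=.165):
    m=(im.max(2)<45).astype(np.uint8); n,l,st,ce=cv2.connectedComponentsWithStats(m)
    best=None
    for i in range(1,n):
        x,y,w,h,a=st[i]
        if a<600 or y+h>=418: continue
        pts=np.argwhere(l==i)[:,::-1].astype(np.float32)
        P=np.array([onz(c,u,v,z)[:2] for u,v in pts[::7]]); mu=P.mean(0)
        d=np.linalg.svd(P-mu)[2][0] if len(P)<3000 else np.linalg.svd((P-mu)[::5])[2][0]
        if d@(mu-AX)<0: d=-d
        r=mu-AX; print('blob',a,st[i][:4],'mean',mu.round(4),'r',np.hypot(*r).round(4),'ang',np.arctan2(r[1],r[0]).round(3),'dir',np.arctan2(d[1],d[0]).round(3))
E
python3 - <<'E'
from h import *
c=cam('wrist'); im=grab_frame('wrist')[:,:,::-1]; cv2.imwrite('pics/w5.png',im)
o=get_obs(); print(o['tcp_pos'],o['orientation'],o['contact_force'],o['joints'].round(2))
handle(im,c)
cv2.imwrite('pics/z5.png',cv2.resize(im[100:300,220:480],(780,600),interpolation=2))
E
```

```text
[ 0.49981572 -0.03753655  0.3368936 ] [-2.59237668e+00 -1.77303353e+00  1.52104085e-03] [-0.0943384  -0.2295413   0.76509403] [ 0.44  0.2  -0.55  1.89  0.12  1.08 -0.53]
blob 862 [360   4  54 113] mean [0.6135 0.048 ] r 0.1427 ang 0.92 dir 0.852
```

View pics/z5.png

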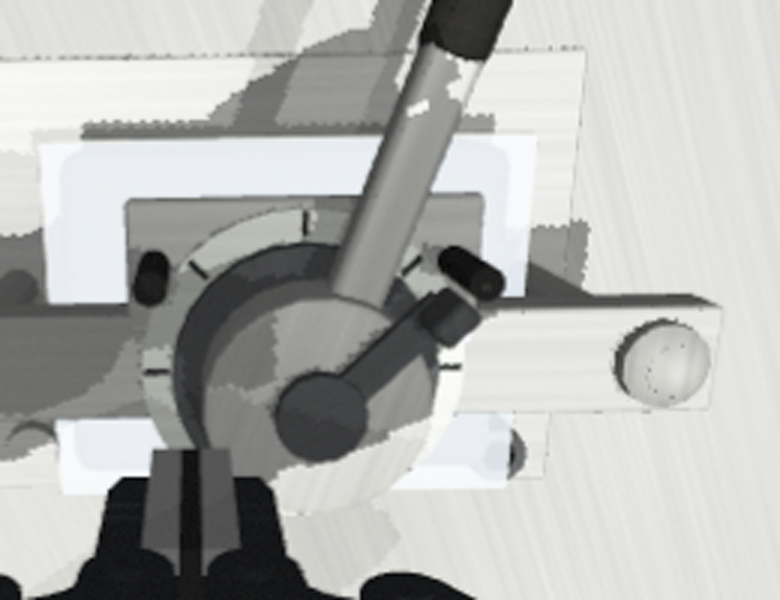

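Lever is fully over: tab at (455,310), 0.45 rad clockwise of the handle, and the handle is at about 0.91 rad world. I'm moving over the grip with the jaws straddling it.

Emit:
jog_arm:
  plan:
    - [[3.8, 2.75, 0], -0.1]
    - [[3.8, 2.75, 0], -0.1]
    - [[3.7, 2.75, 0], -0.09]
    - [[0, 0, 0], 0]
    - [[0, 0, 0], 0]
    - [[0, 0, 0], 0]
  hand: 5.5

```text
clock: 8.15
tcp_pos: [0.6125, 0.0444, 0.3368]
orientation: [-2.821, -1.381, 0.003]
contact_force: [-0.8, -0.2, 0.5]
grip_width: 0.055
```

Run:
```python
from h import *
c=cam('wrist'); im=grab_frame('wrist')[:,:,::-1]; cv2.imwrite('pics/w6.png',im)
o=get_obs(); print(o['tcp_pos'],o['orientation'],o['contact_force'],o['joints'].round(2),o['grip_width'])
handle(im,c)
cv2.imwrite('pics/z6.png',np.hstack([cv2.resize(im,(467,350)),cv2.resize(grab_frame('side')[:,:,::-1][130:250,230:370],(333,350))]))
```

```text
[0.61241456 0.04393758 0.33724671] [ 2.82192360e+00  1.38026991e+00 -2.44219637e-03] [-0.12093783 -0.6957703   0.32016749] [ 0.22  0.4  -0.52  1.64  0.21  1.16 -1.01] 0.054859762599818514
blob 1967 [279 167  25  92] mean [0.6169 0.041 ] r 0.1394 ang 0.869 dir 0.887
```

View pics/z6.png

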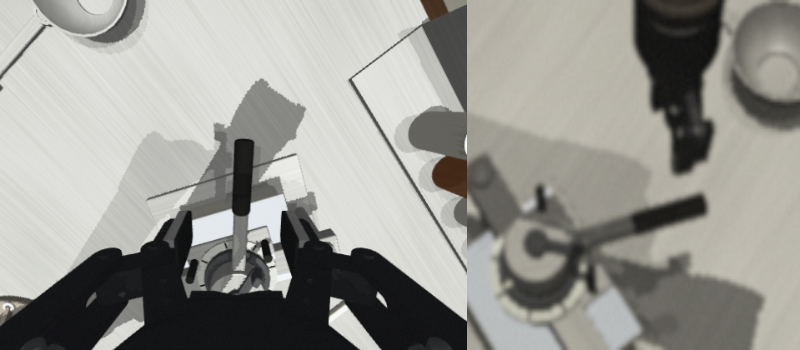

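The grip is centred between the open fingers, from (243,140) to (243,215), at angle 0.88. I'm descending and closing loosely.

Emit:
jog_arm:
  plan:
    - [[0.4, -0.3, -4.5], -0.03]
    - [[0, 0, -4.5], 0]
    - [[0, 0, -2.5], 0]
    - [[0, 0, -0.9], 0]
    - [[0, 0, 0], 0]
    - [[0, 0, 0], 0]

```text
clock: 8.85
tcp_pos: [0.6178, 0.0419, 0.2157]
orientation: [2.841, 1.338, 0.004]
contact_force: [-0.5, 0.5, 0.5]
grip_width: 0.0548
```

Emit:
jog_arm:
  plan:
    - [[0, 0, 0], 0]
    - [[0, 0, 0], 0]
    - [[0, 0, 0], 0]
    - [[0, 0, 0], 0]
  hand: 2.6
  grip_force: 20

```text
clock: 9.25
tcp_pos: [0.6172, 0.042, 0.2144]
orientation: [2.842, 1.339, 0.001]
contact_force: [0.3, 0.3, 0.3]
grip_width: 0.0263
```

```bash
cat >> h.py <<'E'
def st():
    o=get_obs(); r=o['orientation']; j=(2*np.arctan2(r[1],r[0])-np.pi/2+np.pi)%np.pi
    if j>np.pi/2+0.6: j-=np.pi
    d=o['tcp_pos'][:2]-AX
    print('t',round(o['clock'],2),'tcp',o['tcp_pos'].round(4),'r',np.hypot(*d).round(4),'ang',np.arctan2(d[1],d[0]).round(3),'handledir',round(j+np.pi/2,3),'F',o['contact_force'].round(1),'M',o['moment'].round(2),'gw',round(o['grip_width'],4),'j',o['joints'].round(2))
def path(a0,a1,n,r=.14):
    A=np.linspace(a0,a1,n+1); P=AX+r*np.c_[np.cos(A),np.sin(A)]
    print(a0,a1,(np.diff(P,axis=0)*100).round(2).tolist(),round((a1-a0)/n,4))
E
python3 - <<'E'
from h import *
st()
path(.88,.54,6); path(.54,1.82,12); path(1.82,.54,12)
E
```

```text
t 9.25 tcp [0.6172 0.042  0.2144] r 0.1403 ang 0.873 handledir 0.881 F [0.3 0.3 0.3] M [-0.02 -0.06  0.02] gw 0.0263 j [ 0.18  0.52 -0.48  1.75  0.29  0.94 -1.1 ]
0.88 0.54 [[0.6, -0.52], [0.57, -0.56], [0.53, -0.59], [0.5, -0.62], [0.46, -0.64], [0.43, -0.67]] -0.0567
0.54 1.82 [[-0.83, 1.24], [-0.96, 1.14], [-1.08, 1.03], [-1.18, 0.91], [-1.27, 0.78], [-1.35, 0.64], [-1.41, 0.49], [-1.45, 0.34], [-1.48, 0.18], [-1.49, 0.03], [-1.49, -0.13], [-1.46, -0.29]] 0.1067
1.82 0.54 [[1.46, 0.29], [1.49, 0.13], [1.49, -0.03], [1.48, -0.18], [1.45, -0.34], [1.41, -0.49], [1.35, -0.64], [1.27, -0.78], [1.18, -0.91], [1.08, -1.03], [0.96, -1.14], [0.83, -1.24]] -0.1067
```

Straddling with no contact force. First I swing back (clockwise, clicking) to about 0.58, short of the stop.

Emit:
jog_arm:
  plan:
    - [[0.6, -0.52, 0], -0.06]
    - [[0.57, -0.56, 0], -0.06]
    - [[0.53, -0.59, 0], -0.06]
    - [[0.5, -0.62, 0], -0.06]
    - [[0.46, -0.64, 0], -0.06]
    - [[0, 0, 0], 0]
    - [[0, 0, 0], 0]

```text
clock: 9.95
tcp_pos: [0.6436, 0.0127, 0.2139]
orientation: [3.009, 0.902, 0.0]
contact_force: [-0.7, -0.0, 0.4]
grip_width: 0.0258
```

Run:
```python
from h import *
st()
path(.58,1.18,12); path(1.18,1.8,12)
```

```text
t 9.95 tcp [0.6436 0.0127 0.2139] r 0.1404 ang 0.591 handledir 3.724 F [-0.7 -0.   0.4] M [ 0.03  0.02 -0.  ] gw 0.0258 j [ 0.17  0.55 -0.39  1.69  0.25  0.95 -1.31]
0.58 1.18 [[-0.4, 0.58], [-0.43, 0.56], [-0.45, 0.53], [-0.48, 0.51], [-0.5, 0.49], [-0.53, 0.46], [-0.55, 0.43], [-0.57, 0.4], [-0.59, 0.38], [-0.61, 0.35], [-0.63, 0.31], [-0.64, 0.28]] 0.05
1.18 1.8 [[-0.68, 0.26], [-0.69, 0.22], [-0.7, 0.19], [-0.71, 0.15], [-0.71, 0.11], [-0.72, 0.08], [-0.72, 0.04], [-0.72, 0.0], [-0.72, -0.03], [-0.72, -0.07], [-0.71, -0.11], [-0.71, -0.15]] 0.0517
```

Emit:
jog_arm:
  plan:
    - [[-0.4, 0.58, 0], 0.05]
    - [[-0.43, 0.56, 0], 0.05]
    - [[-0.45, 0.53, 0], 0.05]
    - [[-0.48, 0.51, 0], 0.05]
    - [[-0.5, 0.49, 0], 0.05]
    - [[-0.53, 0.46, 0], 0.05]
    - [[-0.55, 0.43, 0], 0.05]
    - [[-0.57, 0.4, 0], 0.05]
    - [[-0.59, 0.38, 0], 0.05]
    - [[-0.61, 0.35, 0], 0.05]
    - [[-0.63, 0.31, 0], 0.05]
    - [[-0.64, 0.28, 0], 0.05]

```text
clock: 11.15
tcp_pos: [0.5817, 0.0625, 0.214]
orientation: [2.606, 1.747, 0.003]
contact_force: [8.4, -5.8, -5.4]
grip_width: 0.0262
```

```bash
python3 -c "
from h import *
st()"
```

```text
t 11.15 tcp [0.5817 0.0625 0.214 ] r 0.1392 ang 1.167 handledir 1.181 F [ 8.4 -5.8 -5.4] M [-1.16 -1.54 -0.1 ] gw 0.0262 j [ 0.21  0.49 -0.56  1.83  0.33  0.91 -0.88]
```

About 10 N tangential, so the screw is being driven. I'll continue the stroke.

Emit:
jog_arm:
  plan:
    - [[-0.68, 0.26, 0], 0.05]
    - [[-0.69, 0.22, 0], 0.05]
    - [[-0.7, 0.19, 0], 0.05]
    - [[-0.71, 0.15, 0], 0.05]
    - [[-0.71, 0.11, 0], 0.05]
    - [[-0.72, 0.08, 0], 0.05]
    - [[-0.72, 0.04, 0], 0.05]
    - [[-0.72, 0, 0], 0.05]
    - [[-0.72, -0.03, 0], 0.05]
    - [[-0.72, -0.07, 0], 0.05]
    - [[-0.71, -0.11, 0], 0.05]
    - [[-0.71, -0.15, 0], 0.05]

```text
clock: 12.35
tcp_pos: [0.4974, 0.0714, 0.2147]
orientation: [1.971, 2.44, 0.007]
contact_force: [10.1, -1.9, -7.2]
grip_width: 0.0259
```

Run:
```python
from h import *
st()
c=cam('side'); im=grab_frame('side')[:,:,::-1]; cv2.imwrite('pics/s7.png',im)
c=cam('scene'); im=grab_frame('scene')[:,:,::-1]; cv2.imwrite('pics/c7.png',im)
print(get_obs()['contact_force'])
path(1.8,.59,12)
```

```text
t 12.35 tcp [0.4974 0.0714 0.2147] r 0.1401 ang 1.784 handledir 1.783 F [10.1 -1.9 -7.2] M [-0.38 -1.99 -0.14] gw 0.0259 j [ 0.34  0.4  -0.74  2.01  0.36  0.85 -0.38]
[ 6.23502985 -2.07816029 -2.49055709]
1.8 0.59 [[1.39, 0.25], [1.41, 0.11], [1.41, -0.03], [1.4, -0.17], [1.38, -0.31], [1.34, -0.45], [1.28, -0.58], [1.22, -0.71], [1.14, -0.83], [1.05, -0.94], [0.95, -1.04], [0.84, -1.13]] -0.1008
```

First stroke ended at 1.78, about 0.13 rad short of the stop. Returning.

Emit:
jog_arm:
  plan:
    - [[1.39, 0.25, 0], -0.1]
    - [[1.41, 0.11, 0], -0.1]
    - [[1.41, -0.03, 0], -0.1]
    - [[1.4, -0.17, 0], -0.1]
    - [[1.38, -0.31, 0], -0.1]
    - [[1.34, -0.45, 0], -0.1]
    - [[1.28, -0.58, 0], -0.1]
    - [[1.22, -0.71, 0], -0.1]
    - [[1.14, -0.83, 0], -0.1]
    - [[1.05, -0.94, 0], -0.1]
    - [[0.95, -1.04, 0], -0.1]
    - [[0.84, -1.13, 0], -0.1]

```text
clock: 13.65
tcp_pos: [0.6426, 0.0159, 0.2137]
orientation: [-3.008, -0.898, 0.0]
contact_force: [-0.7, 2.9, -0.6]
grip_width: 0.026
```

Run:
```python
from h import *
st()
w=cam('wrist'); im=grab_frame('wrist')[:,:,::-1]; cv2.imwrite('pics/w8.png',im)
im=grab_frame('side')[:,:,::-1]; cv2.imwrite('pics/s8.png',im)
im2=grab_frame('scene')[:,:,::-1]; cv2.imwrite('pics/c8.png',im2)
st()
# collar top band r 34..41mm brightness at each angle, side & scene, before/after
for n in ('side','scene'):
  c=cam(n)
  for f in (f'pics/{n}0.png',f'pics/{n[0] if n=="side" else "c"}8.png'):
    g=cv2.cvtColor(cv2.imread(f),6)
    print(f,[max(int(g[int(round(v)),int(round(u))]) for r in (.033,.035,.037,.039) for u,v in [proj(c,(AX[0]+r*np.cos(a),AX[1]+r*np.sin(a),.146))]) for a in np.arange(0,6.28,.131)])
```

```text
t 13.65 tcp [0.6426 0.0159 0.2137] r 0.1414 ang 0.614 handledir 3.722 F [-0.7  2.9 -0.6] M [ 0.57  0.15 -0.02] gw 0.026 j [ 0.17  0.55 -0.4   1.69  0.25  0.95 -1.31]
t 13.8 tcp [0.6428 0.0137 0.2138] r 0.1403 ang 0.6 handledir 3.725 F [-0.  -0.2 -0. ] M [-0.02 -0.02 -0.02] gw 0.0261 j [ 0.17  0.55 -0.39  1.69  0.25  0.95 -1.31]
pics/side0.png [62, 67, 69, 92, 101, 98, 69, 65, 115, 139, 156, 161, 162, 152, 71, 70, 141, 162, 159, 158, 160, 161, 163, 163, 164, 164, 164, 157, 152, 119, 93, 64, 76, 143, 100, 64, 62, 61, 63, 63, 65, 64, 64, 64, 64, 64, 63, 65]
pics/s8.png [50, 39, 44, 52, 40, 39, 51, 61, 90, 93, 92, 101, 103, 105, 105, 103, 103, 100, 103, 100, 102, 102, 103, 103, 98, 89, 118, 156, 153, 120, 98, 68, 72, 69, 69, 68, 68, 68, 100, 148, 128, 67, 66, 64, 62, 64, 65, 62]
pics/scene0.png [56, 57, 58, 58, 57, 56, 55, 151, 145, 151, 128, 28, 42, 47, 48, 57, 57, 57, 57, 58, 51, 59, 49, 79, 151, 153, 154, 152, 154, 151, 57, 57, 58, 58, 58, 150, 151, 149, 151, 151, 145, 56, 56, 58, 57, 58, 58, 57]
pics/c8.png [10, 11, 72, 88, 88, 43, 25, 26, 35, 35, 34, 34, 34, 34, 33, 34, 32, 34, 35, 34, 35, 45, 45, 65, 91, 92, 92, 90, 91, 68, 34, 35, 34, 29, 55, 153, 153, 146, 48, 12, 12, 13, 10, 10, 10, 10, 11, 10]
```

Side-camera mark: world angle 4.34 → 5.14, so the screw has loosened about 0.79 rad. Second stroke now.

Emit:
jog_arm:
  plan:
    - [[-0.4, 0.58, 0], 0.05]
    - [[-0.43, 0.56, 0], 0.05]
    - [[-0.45, 0.53, 0], 0.05]
    - [[-0.48, 0.51, 0], 0.05]
    - [[-0.5, 0.49, 0], 0.05]
    - [[-0.53, 0.46, 0], 0.05]
    - [[-0.55, 0.43, 0], 0.05]
    - [[-0.57, 0.4, 0], 0.05]
    - [[-0.59, 0.38, 0], 0.05]
    - [[-0.61, 0.35, 0], 0.05]
    - [[-0.63, 0.31, 0], 0.05]
    - [[-0.64, 0.28, 0], 0.05]

```text
clock: 15.0
tcp_pos: [0.5803, 0.0637, 0.214]
orientation: [2.603, 1.749, 0.002]
contact_force: [7.8, -7.0, -4.5]
grip_width: 0.026
```

Emit:
jog_arm:
  plan:
    - [[-0.68, 0.26, 0], 0.05]
    - [[-0.69, 0.22, 0], 0.05]
    - [[-0.7, 0.19, 0], 0.05]
    - [[-0.71, 0.15, 0], 0.05]
    - [[-0.71, 0.11, 0], 0.05]
    - [[-0.72, 0.08, 0], 0.05]
    - [[-0.72, 0.04, 0], 0.05]
    - [[-0.72, 0, 0], 0.05]
    - [[-0.72, -0.03, 0], 0.05]
    - [[-0.72, -0.07, 0], 0.05]
    - [[-0.71, -0.11, 0], 0.05]
    - [[-0.71, -0.15, 0], 0.05]

```text
clock: 16.2
tcp_pos: [0.4962, 0.0725, 0.2148]
orientation: [1.968, 2.441, 0.006]
contact_force: [10.7, -3.3, -4.5]
grip_width: 0.0263
```

Emit:
jog_arm:
  plan:
    - [[1.39, 0.25, 0], -0.1]
    - [[1.41, 0.11, 0], -0.1]
    - [[1.41, -0.03, 0], -0.1]
    - [[1.4, -0.17, 0], -0.1]
    - [[1.38, -0.31, 0], -0.1]
    - [[1.34, -0.45, 0], -0.1]
    - [[1.28, -0.58, 0], -0.1]
    - [[1.22, -0.71, 0], -0.1]
    - [[1.14, -0.83, 0], -0.1]
    - [[1.05, -0.94, 0], -0.1]
    - [[0.95, -1.04, 0], -0.1]
    - [[0.84, -1.13, 0], -0.1]

```text
clock: 17.4
tcp_pos: [0.6416, 0.0179, 0.2139]
orientation: [-3.007, -0.902, -0.001]
contact_force: [0.2, 6.6, -0.8]
grip_width: 0.0256
```

```bash
cat >> h.py <<'E'
def mark(f,n='side'):
    c=cam(n); g=cv2.cvtColor(cv2.imread(f),6)
    for a in range(48): pass
    print(f,[(i,max(int(g[int(round(v)),int(round(u))]) for r in (.033,.035,.037,.039) for u,v in [proj(c,(AX[0]+r*np.cos(i*.131),AX[1]+r*np.sin(i*.131),.146))])) for i in range(24,56)])
E
python3 - <<'E'
from h import *
st()
cv2.imwrite('pics/s9.png',grab_frame('side')[:,:,::-1]); cv2.imwrite('pics/c9.png',grab_frame('scene')[:,:,::-1]); st()
mark('pics/s9.png'); mark('pics/c9.png','scene')
E
```

```text
t 17.4 tcp [0.6416 0.0179 0.2139] r 0.1418 ang 0.629 handledir 3.724 F [ 0.2  6.6 -0.8] M [1.23 0.21 0.03] gw 0.0256 j [ 0.16  0.55 -0.4   1.7   0.25  0.95 -1.31]
t 17.5 tcp [0.6423 0.0153 0.2139] r 0.1408 ang 0.611 handledir 3.724 F [-0.3  0.6  0.2] M [0.06 0.07 0.02] gw 0.0261 j [ 0.17  0.55 -0.4   1.7   0.25  0.95 -1.31]
pics/s9.png [(24, 100), (25, 112), (26, 147), (27, 159), (28, 153), (29, 119), (30, 96), (31, 69), (32, 71), (33, 72), (34, 68), (35, 72), (36, 69), (37, 67), (38, 67), (39, 71), (40, 70), (41, 67), (42, 65), (43, 65), (44, 84), (45, 171), (46, 112), (47, 63), (48, 58), (49, 42), (50, 42), (51, 59), (52, 40), (53, 40), (54, 47), (55, 51)]
pics/c9.png [(24, 91), (25, 92), (26, 92), (27, 90), (28, 92), (29, 68), (30, 34), (31, 33), (32, 29), (33, 29), (34, 55), (35, 153), (36, 153), (37, 147), (38, 11), (39, 11), (40, 11), (41, 12), (42, 12), (43, 11), (44, 11), (45, 10), (46, 10), (47, 10), (48, 10), (49, 10), (50, 72), (51, 75), (52, 89), (53, 48), (54, 26), (55, 34)]
```

Total is about 1.57 rad, right at the lower bound. One more stroke of about 0.79 gives about 2.36, mid-range.

Emit:
jog_arm:
  plan:
    - [[-0.4, 0.58, 0], 0.05]
    - [[-0.43, 0.56, 0], 0.05]
    - [[-0.45, 0.53, 0], 0.05]
    - [[-0.48, 0.51, 0], 0.05]
    - [[-0.5, 0.49, 0], 0.05]
    - [[-0.53, 0.46, 0], 0.05]
    - [[-0.55, 0.43, 0], 0.05]
    - [[-0.57, 0.4, 0], 0.05]
    - [[-0.59, 0.38, 0], 0.05]
    - [[-0.61, 0.35, 0], 0.05]
    - [[-0.63, 0.31, 0], 0.05]
    - [[-0.64, 0.28, 0], 0.05]

```text
clock: 18.7
tcp_pos: [0.5791, 0.0645, 0.214]
orientation: [2.601, 1.751, -0.0]
contact_force: [6.2, -9.2, -3.7]
grip_width: 0.0262
```

Emit:
jog_arm:
  plan:
    - [[-0.68, 0.26, 0], 0.05]
    - [[-0.69, 0.22, 0], 0.05]
    - [[-0.7, 0.19, 0], 0.05]
    - [[-0.71, 0.15, 0], 0.05]
    - [[-0.71, 0.11, 0], 0.05]
    - [[-0.72, 0.08, 0], 0.05]
    - [[-0.72, 0.04, 0], 0.05]
    - [[-0.72, 0, 0], 0.05]
    - [[-0.72, -0.03, 0], 0.05]
    - [[-0.72, -0.07, 0], 0.05]
    - [[0, 0, 0], 0]
    - [[0, 0, 0], 0]

```text
clock: 19.9
tcp_pos: [0.5084, 0.0764, 0.2147]
orientation: [2.088, 2.341, 0.002]
contact_force: [4.5, -2.7, 0.9]
grip_width: 0.0258
```

Emit:
jog_arm:
  plan:
    - [[0, 0, 0], 0]
    - [[0, 0, 0], 0]
    - [[0, 0, 0], 0]
    - [[0, 0, 2.0], 0]
    - [[0, 0, 4.0], 0]
    - [[0, 0, 4.5], 0]
    - [[-1.0, -4.0, 2.0], 0]
    - [[-1.0, -4.0, 0], 0]
    - [[0, -3.5, 0], 0]
    - [[0, -3, 0], 0]
    - [[0, 0, 0], 0]
    - [[0, 0, 0], 0]
  hand: 4.5

```text
clock: 21.1
tcp_pos: [0.4867, -0.0671, 0.3386]
orientation: [-2.095, -2.339, 0.001]
contact_force: [0.6, 0.9, -0.5]
grip_width: 0.045
```

Run:
```python
from h import *
st()
s=grab_frame('side')[:,:,::-1]; cv2.imwrite('pics/sA.png',s); w=grab_frame('wrist')[:,:,::-1]; cv2.imwrite('pics/wA.png',w)
mark('pics/sA.png')
cv2.imwrite('pics/zA.png',np.hstack([cv2.resize(w,(467,350)),cv2.resize(s[150:270,210:350],(333,350),interpolation=2)]))
```

```text
t 21.1 tcp [ 0.4867 -0.0671  0.3386] r 0.0404 ang -3.102 handledir 1.681 F [ 0.6  0.9 -0.5] M [0.1 0.  0. ] gw 0.045 j [ 0.64  0.21 -0.71  1.9   0.15  1.09 -0.02]
pics/sA.png [(24, 99), (25, 96), (26, 87), (27, 82), (28, 82), (29, 67), (30, 61), (31, 48), (32, 51), (33, 51), (34, 49), (35, 45), (36, 48), (37, 46), (38, 48), (39, 44), (40, 48), (41, 47), (42, 44), (43, 46), (44, 48), (45, 47), (46, 48), (47, 49), (48, 48), (49, 56), (50, 93), (51, 99), (52, 72), (53, 73), (54, 88), (55, 67)]
```

View pics/zA.png

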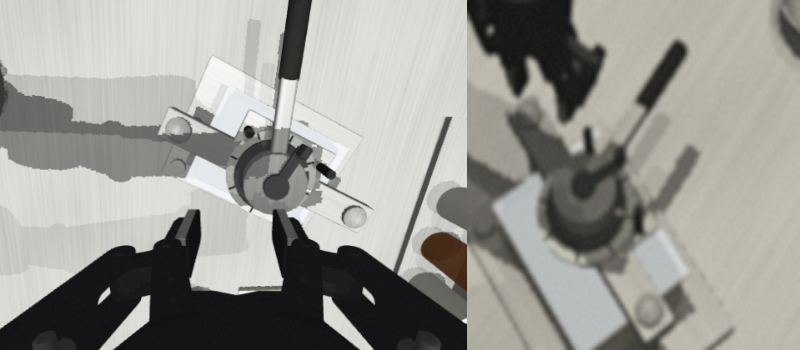

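Run:
```python
from h import *
mark('pics/wA.png','wrist')
g=cv2.cvtColor(cv2.imread('pics/sA.png'),6); c=cam('side')
for r in (.034,.036,.038): print(r,[int(g[int(round(v)),int(round(u))]) for i in range(46,56) for u,v in [proj(c,(AX[0]+r*np.cos(i*.131),AX[1]+r*np.sin(i*.131),.146))]])
# bystander change check: before/after difference blobs outside arm
for n,f in (('side','sA'),):
    d=cv2.absdiff(cv2.imread('pics/side0.png'),cv2.imread('pics/sA.png')).max(2)
    for nm,(x0,x1,y0,y1) in {'marker':(190,245,322,355),'sprayer':(115,175,290,345),'bowl_spanner':(295,385,110,170)}.items(): print(nm,d[y0:y1,x0:x1].mean().round(1))
i=cv2.resize(cv2.imread('pics/wA.png')[130:290,250:450],(750,600),interpolation=2); cv2.imwrite('pics/zB.png',i)
```

```text
pics/wA.png [(24, 68), (25, 61), (26, 95), (27, 137), (28, 143), (29, 145), (30, 146), (31, 144), (32, 127), (33, 129), (34, 127), (35, 126), (36, 139), (37, 128), (38, 128), (39, 129), (40, 141), (41, 144), (42, 145), (43, 143), (44, 146), (45, 147), (46, 149), (47, 148), (48, 148), (49, 152), (50, 151), (51, 150), (52, 106), (53, 68), (54, 58), (55, 65)]
0.034 [46, 49, 48, 56, 88, 75, 50, 46, 46, 51]
0.036 [47, 45, 47, 46, 93, 99, 53, 51, 53, 49]
0.038 [48, 45, 47, 50, 86, 90, 72, 73, 62, 67]
marker 15.7
sprayer 13.3
bowl_spanner 15.1
```

View pics/zB.png

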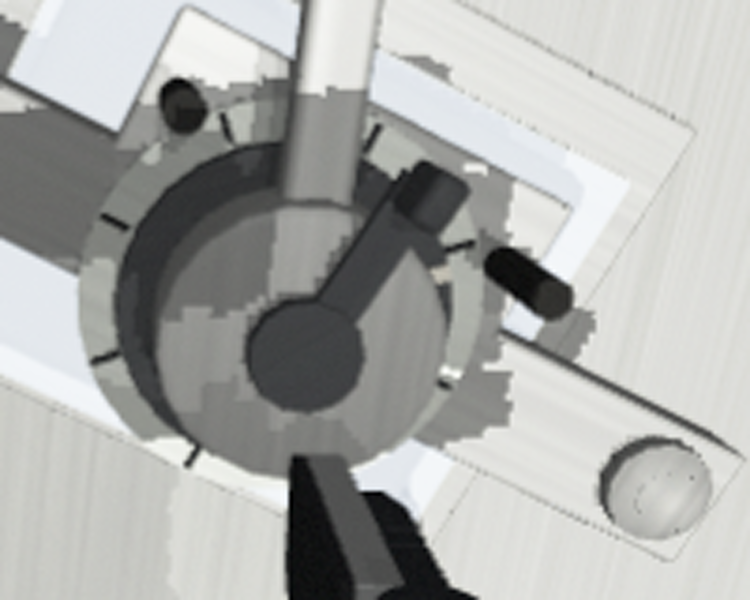

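The mark shows at (440,272), which agrees with the side camera. The lever tab at (432,195) is still clockwise of the handle, and the arm is clear.

```bash
python3 -c "
from bench import *
print(get_obs()['contact_force']); print(hand_in())"
```

```text
[ 0.68194081  0.34468251 -0.11569436]
the job is handed in; nothing more can be done
None
```

The ratchet is set to loosen and the screw is about 2.3 rad (0.36 turn) looser than it was. That is inside the quarter-to-half-turn range. I handed the job in at about 21 s, with the arm clear of everything.

- **Lever:** my first push took it only about half of the way past the handle, and it did not snap fully over. I pushed again until it reached its end stop, at about 6.5 N. That second push also swung the handle slightly clockwise. The last picture shows the lever still on the loosening side.
- **Screw:** three strokes with the jaws loosely straddling the grip, at about 10 N. The white mark showed about 0.79, then 1.57, then 2.29 rad of counter-clockwise turn, and it never moved back. The last reading was fainter because of shadow, but the final wrist picture agrees with it.
- **Handle:** by my measurements it stayed 0.1 rad or more short of the stop pins (angles good to about 0.03 rad) and was left about 0.47 rad counter-clockwise of centre. No force reading came near a limit.
- **Other items:** the arm never came near the bystanders. The before-and-after image comparison did not settle it. Brightness differed by a similar 13–16 levels around the marker, sprayer, bowl and spanner. I took that as changed shadow and lighting and did not check their positions one by one. The socket and nut were not in that comparison.

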